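Hitch the pull handle onto the lacing clamp's draw rod

ROBOT

A 6-joint arm with a two-finger parallel gripper is mounted at the origin on the work surface. World frame = base frame: x ahead of the robot, y to its left, z up, the work surface at z = 0. Lengths are in mm, angles in degrees, forces in N, time in s.
With the tool pointing down it reaches from about 350 to 925 mm from the base axis. Payload 6.4 kg.
Tool frame: the origin (TCP) lies between the finger pads; the fingertips stand 17 mm ahead of it and the grasp point (between the pads) lies 2 mm behind it; z points along the fingers, y is the line along which they close (so a half turn about z gives the same grasp; the last joint's range is limited). The gripper opens to 85 mm and grips with 20 to 120 N. Pads are 22 mm wide; open, the fingers measure 114 mm over their backs; the gripper's body (76 mm by 85 mm) begins 54 mm behind the grasp point. The pads swing forward as they close: fully open they stand 13 mm farther back than shut.
Start: joints at [56.201, 14.043, 89.255, -0, 76.702, -9.975], TCP at [262.548, 594.628, 248.29] pointing down, gripper open.
Joint ranges: [-179.41, 179.41], [-58.25, 129.5], [7.25, 145.43], [-54.29, 234.29], [11.92, 165.04], [-157.13, 157.13]. Speed limits (degrees/s): [147.25, 147.25, 180, 180, 180, 180].

INTERFACE

Orientations are given as [roll, pitch, yaw] about the fixed x, y, z axes, in that order (R = Rz(yaw) Ry(pitch) Rx(roll)).
In Python, from station import ctrl, eyes, workorder gives the robot as it stands.
- The arm moves only by the tool carry_out, never from a script. Its argument "rows" is a list that holds one entry, the list of rows, each a list of 5 numbers: the gripper command: -1 is shut, 1 is fully open, values between are in proportion, then the shift along the world's x, y, z in units of 5 cm (1.0 is 5 cm), then the turn about the world's z in units of 0.1 rad (1.0 is 0.1 rad). In form: [[[jaw, dx, dy, dz, turn], ...]]. A call has exactly 5 rows; each row shifts and turns the commanded pose from where the row before left it; what a row does not reach is not made up. A row lasts 1/10 s, in which the tool goes at most 50 mm and 8.59 degrees, less where a joint would pass 70% of its speed; a pose out of reach is approached as far as the arm can. A call with a number of a shift or a turn outside -1 to 1 is refused whole. A call with a gripper value outside its range is refused whole. The fingers move at their own pace and stop on an object; "squeeze" is the grip in N (left out, the last holds). Time passes only in rows, so rows that do not move let the fingers close, or fill a call up. It gives the time, the measured TCP pose, the force, the opening and the grip force at its end, in the units of the state.
- ctrl.observe(): the state, without advancing time (a new reading comes with each control period).
- eyes.read_camera(name): name is "scene" or "top" or "wrist"; returns a dict with "color" (480x640x3 uint8, red, green, blue), "camera_matrix" (3x3 intrinsics, pixels), "R" (3x3) and "t" (3): a world point X has camera coordinates R X + t; the wrist camera has in their place "T_tool_cam" (4x4, takes a point from camera to tool coordinates, whose origin is the TCP and whose axes are the flange's). Camera axes: x right, y down, z forward; pixel columns grow to the right and rows downward; lengths in mm; the calibration is good to about 2 mm. A picture is of the moment at which its call begins: read the wrist's pose just before it. There is no depth.
- workorder.sign_off(): hands the job in; it is judged then, once.
Trained networks look in a picture, given as the dict that the camera call returned (one of the last four; its "shot" number tells which), for a name from the list of things; names that differ only in an ending like _2 or _b are one class to them, and where a whole thing is asked for, a point or a joint stands for the part that bears it (a point fixed in the world has none). Each returns a list of dicts, best first, with "conf" (0 to 1); they miss things now and then, are a little off and sometimes report something else, mostly with a low value. They report only what shows in the picture. A call takes as long as a camera call. They do not tell look-alikes from the thing itself.
- eyes.silhouettes(picture, thing): "pixels" (480x640 bool, what is visible of it) and "extent" ([centre column, centre row, width, height] in pixels, round what is visible of it).
The state is a dict: "time_s": time; "q": joint angles; "qvel": joint speeds; "tau": joint torques, N m; "position": TCP position; "ee_rot": TCP orientation; "contact_force": force on the tool from outside, world axes, zero at the start; "moment": the same for the moment, N m; "finger_gap": opening from 0.0 (shut) to 1.0 (fully open); "gripper_force": force on a finger pad.
Only numpy, scipy, OpenCV 4.12 (cv2) and the standard library are available. Lean on these libraries where they do the work, as an engineer would, in place of code of your own. Each camera call takes 0.05 s, during which the arm holds its last target. There are 200 camera calls.

TASK

Take the quick-hitch pull handle out of its wooden rest and push its hook down onto the cross pin of the lacing clamp's draw rod until the brass safety latch snaps fully shut behind the pin; the rod gives way at first, so work by feel. Then pull the handle straight up to draw the rod up by about 40 mm, and let go, leaving the handle hitched and upright and the rod drawn up. Be gentle: the clamp must never feel more than 30 N from the handle or the arm; and leave the other things on the bench where they are.

Things in the scene. Friction and masses are not known exactly. Their poses are not given: they have to be found in the camera images.
- hook: Loose pull handle, 0.3 kg, upright in the wooden rest: dark wooden grip bar, steel collar (40 in x by 44 in y, z +9 to +15 mm) and steel hook plate, mouth down (14 mm thick in y, x -20 to +16.5, down to z -36.5 mm). Origin: where the pin's centre lies when the hook is fully home. z up, y along grip bar and (hitched) pin. Fits the pin as well turned half a turn about z.
- grip (a point): Centre of the handle's grip bar, 42 mm above the hook's origin, same axes: bar 22 mm thick in x (grasp across this, from above), 70 mm long in y, 30 mm high; its underside is 12 mm above the collar. Lifted straight up by 60 mm, the handle is clear of the rest.
- mouth (a point): Mouth of the hook, 36.5 mm below the hook's origin, same axes: the throat is a slot 15 mm wide in x (-7.5 to +7.5), open downwards between two rounded ends of 4.5 mm radius, its flat top 6 mm above the hook's origin.
- latch (a joint): Brass sprung latch in the throat (rad): 0 shut, up to about 0.63 as the entering pin folds it into the hook's -x side. Pivot 11 mm to -x and 31 mm below the hook's origin; shut tip at x +3, z -12 mm. Folding takes a push of roughly 7 to 14 N; it springs back to 0 only when the pin is within about 3 mm of the throat's top. Once shut, pulling cannot open it (slack 4 mm).
- pin (a point): Centre of the draw rod's steel cross pin: 12 mm thick, level, its y axis along the pin, 108 to 130 mm above the table, riding with the rod. Held between two fork cheeks 20 mm apart, 26 mm wide in x, tops 7 mm above the pin's centre, 48 mm clear depth below it. With the hook home its collar lies 2 mm above the cheeks and keeps the handle upright.
- stand: Lacing clamp fixed to the bench: steel foot plate 150 by 90 mm, grey housing, the upright draw rod with its fork, two wooden jaw boards 82 mm high, 52 to 87 mm from the rod in +x. The rod slides stiffly and stays where left: a push of about 6 N moves it down, a pull of 9 to 12 N up. Its hard lower stop lies somewhere 6 to 20 mm below its start, the upper stop 72 mm higher. Origin: on the table under the rod's axis; y along the pin.
- rest: Wooden rest fixed to the bench: base 90 by 70 mm, two walls along x, 62 mm high, 22 mm apart; the handle's collar lies on the walls and its hook plate hangs between them. Origin: centre of the underside.
- spool1: Thread spool, 48 mm wide, 64 mm high; a bystander, to be left where it is. Origin: its underside centre.
- spool2: Thread spool, 48 mm wide, 64 mm high; a bystander, to be left where it is. Origin: its underside centre.
- jar: Jar, 60 mm wide, 75 mm high; a bystander, to be left where it is. Origin: its underside centre.
- mallet: Wooden mallet, lying, 240 mm long; a bystander, to be left where it is. Origin: its underside, at the middle of its length.
- awl: Awl, lying, 150 mm long; a bystander, to be left where it is. Origin: its underside, at the middle of its length.
- dring: Brass ring, 56 mm wide, 7 mm high; a bystander, to be left where it is. Origin: its underside centre.
- tin: Open tin, 72 mm wide, 80 mm high; a bystander, to be left where it is. Origin: its underside centre.
- offcut: Wood offcut, 90 by 50 by 22 mm; a bystander, to be left where it is. Origin: its underside centre.
Things that resemble listed ones, but are neither listed nor needed, are in the scene too. Leave any green or purple look-alike of the hook alone.

How it is judged:
By the outcome, as a careful person would: the job done as asked, in the order asked, and still so for the second after the job is handed in, with the robot touching nothing.
It also fails if it takes over 70 s, if anything falls off the work surface, if the arm or the gripper's body presses on something with over 40 N, if the wrist force passes 120 N, or if a joint passes its speed limit or range.

## Working session

There is one attempt and no reset: what is moved stays moved. The work goes in short steps, Python scripts to look and compute and a tool call to move; the robot and the scene stay as the last step left them, time stands still between calls to the robot, and variables do not carry over. Pictures are saved under pics/ and viewed, at most 10 in all, crops included, and the job is handed in when it is done.

Besides the shell and the picture viewer there is one more tool, called after "Request:" as name([rows], argument=value, ...), one row to a line, values as JSON. carry_out: Moves the arm, as the interface text tells. Its arguments: {"type":"object","properties":{"rows":{"type":"array","items":{"type":"array","items":{"type":"array","items":{"type":"number","minimum":-1,"maximum":1}}}},"squeeze":{"type":"number"}},"required":["rows"]}

```bash
mkdir -p pics
cat > h.py <<'E'
import numpy as np,cv2
from station import ctrl,eyes,workorder
def save(p,n): cv2.imwrite('pics/'+n,p['color'][:,:,::-1])
def ray(p,u,v,z):
    K=np.array(p['camera_matrix']);R=np.array(p['R']);t=np.array(p['t'])
    d=R.T@np.linalg.inv(K)@[u,v,1];c=-R.T@t
    return c+d*(z-c[2])/d[2]
E
python3 - <<'E'
from h import *
s=ctrl.observe();print(s)
for n in('top','scene'):
    p=eyes.read_camera(n);save(p,n+'1.png')
    print(n,(-np.array(p['R']).T@p['t']).round(),p['camera_matrix'])
    for th in('hook','stand','rest'):
        for d in eyes.silhouettes(p,th): print(th,round(d['conf'],2),np.round(d['extent']), ray(p,*d['extent'][:2],60).round() )
E
```

```text
{'time_s': 0.0, 'q': array([ 5.62028658e+01,  1.40835797e+01,  8.93257196e+01,  5.62641029e-05,
        7.67033703e+01, -9.97354011e+00]), 'qvel': array([-3.65616414e-02, -4.85473975e-02,  8.25561333e-02, -9.35755863e-02,
        4.27310610e-05,  6.58316672e-02]), 'tau': array([ 4.43928559e-05, -4.29511642e+01, -3.26126146e+01, -1.77310280e-04,
        5.44975934e-03,  1.21923011e-05]), 'position': array([262.22338504, 594.17290028, 247.17874047]), 'ee_rot': array([-1.79889043e+02, -1.95675175e-02,  1.56176374e+02]), 'contact_force': array([-1.02565124,  0.13771751, -0.15714811]), 'moment': array([-0.00567681, -0.01442815, -0.00266714]), 'gripper_force': 0.0, 'finger_gap': 1.0029571188495985}
top [ 350.   19. 1102.] [[496.74955248   0.         318.7227837 ]
 [  0.         496.74955248 240.0240592 ]
 [  0.           0.           1.        ]]
hook 0.87 [459. 262.  25.  36.] [ 486. -296.   60.]
hook 0.85 [410. 240.  36.  27.] [ 536. -194.   60.]
hook 0.7 [386. 177.  34.  28.] [ 676. -148.   60.]
hook 0.59 [406. 293.  26.  34.] [ 422. -181.   60.]
stand 0.44 [191. 233.  22.  20.] [557. 273.  60.]
stand 0.21 [324. 217.  21.  27.] [587. -11.  60.]
rest 0.7 [406. 241.  38.  47.] [ 533. -185.   60.]
scene [1351.  669.  929.] [[546.31060343   0.         317.20865432]
 [  0.         546.31060343 239.9758658 ]
 [  0.           0.           1.        ]]
hook 0.88 [208. 216.  21.  34.] [ 587. -315.   60.]
hook 0.85 [227. 264.  22.  40.] [ 691. -132.   60.]
hook 0.7 [234. 207.  22.  36.] [ 510. -295.   60.]
hook 0.69 [284. 211.  18.  33.] [ 434. -176.   60.]
hook 0.67 [254. 217.  22.  28.] [ 506. -220.   60.]
hook 0.21 [484. 308.  22.  20.] [423. 418.  60.]
stand 0.74 [390. 320.  54.  82.] [591. 278.  60.]
rest 0.77 [256. 240.  42.  35.] [ 579. -143.   60.]
```

View pics/top1.png

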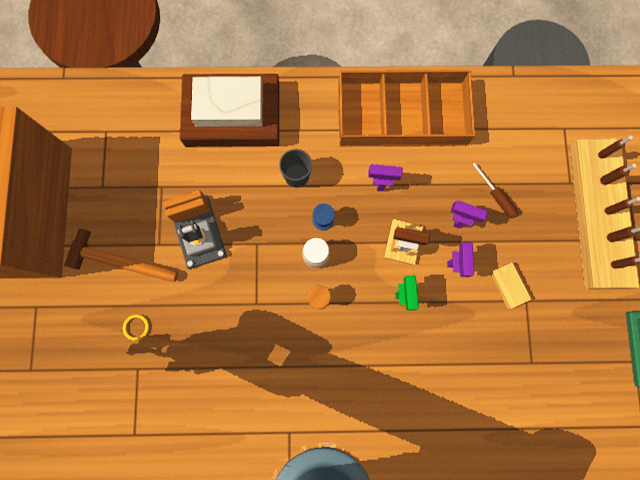

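View pics/scene1.png

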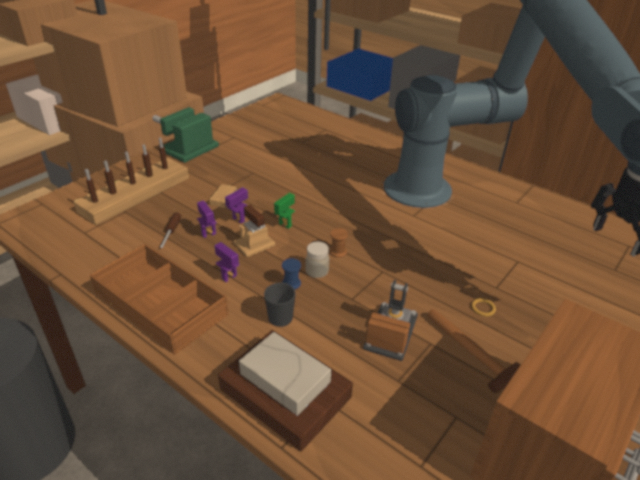

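Run:
```python
from h import *
p=cv2.imread('pics/top1.png')
a=cv2.resize(p[205:275,375:445],(400,560)[:1]*2,interpolation=cv2.INTER_CUBIC)
b=cv2.resize(p[180:280,150:250],(400,400),interpolation=cv2.INTER_CUBIC)
cv2.imwrite('pics/c1.png',np.hstack([a,b]))
```

```text
(no output)
```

View pics/c1.png

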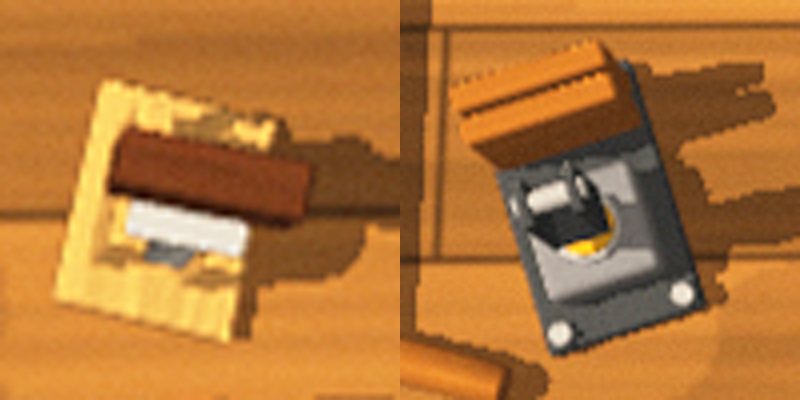

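The hook candidates are purple at (385,177), (468,213) and (462,259), green at (407,292), and dark-wood/steel in the wooden rest at (410,237). The last one fits the description, and the crop confirms it: brown bar, steel collar, wooden walls. The stand is at (200,235), with its jaws towards +x and a yaw of about 15-20°.

Run:
```python
from h import *
p=eyes.read_camera('top')
c=lambda u,v:(375+u/5.714,205+v/5.714)
d=lambda u,v:(150+(u-400)/4,180+v/4)
print('grip top corners',[ray(p,*c(*q),110).round()[:2].tolist() for q in((125,128),(312,163),(300,225),(110,192))])
print('rest base',[ray(p,*c(*q),15).round()[:2].tolist() for q in((105,80),(55,297),(235,340))])
print('pin',[ray(p,*d(*q),125).round()[:2].tolist() for q in((530,195),(578,183))])
print('plate bolts',[ray(p,*d(*q),8).round()[:2].tolist() for q in((558,333),(682,293))])
print('jaw',[ray(p,*d(*q),82).round()[:2].tolist() for q in((452,90),(600,42),(618,72),(470,118))])
w=eyes.read_camera('wrist');print(w['T_tool_cam'],w['camera_matrix'])
```

```text
grip top corners [[553.0, -158.0], [539.0, -225.0], [517.0, -219.0], [530.0, -152.0]]
rest base [[592.0, -168.0], [506.0, -145.0], [488.0, -214.0]]
pin [[552.0, 274.0], [558.0, 250.0]]
plate bolts [[498.0, 286.0], [519.0, 219.0]]
jaw [[617.0, 328.0], [643.0, 251.0], [626.0, 241.0], [602.0, 318.0]]
[[-1.38549433e-04 -9.50152790e-01 -3.11784632e-01  8.02713715e+01]
 [ 9.99999625e-01 -3.98168746e-04  7.69030090e-04 -9.23298639e-01]
 [-8.54838982e-04 -3.11784409e-01  9.50152489e-01 -1.25514313e+02]
 [ 0.00000000e+00  0.00000000e+00  0.00000000e+00  1.00000000e+00]] [[352.67221715   0.         319.07675787]
 [  0.         352.67221715 238.13064698]
 [  0.           0.           1.        ]]
```

Request:
carry_out([
  [[1,0.58,-0.66,0.1,-0.86],[1,0.58,-0.66,0.1,-0.86],[1,0.58,-0.66,0.1,-0.86],[1,0.58,-0.66,0,-0.86],[1,0.58,-0.66,0,-0.86]],
])

```text
time_s: 1.0
position: [408.5, 428.3, 263.8]
ee_rot: [179.9, 0.0, 131.4]
contact_force: [0.9, 0.4, 0.3]
finger_gap: 0.997
gripper_force: 0.0
```

Request:
carry_out([
  [[1,0.58,-0.66,0,-0.86],[1,0.58,-0.66,0,-0.86],[1,0.58,-0.66,0,-0.86],[1,0.58,-0.66,0,-0.86],[1,0.58,-0.66,0,-0.86]],
])

```text
time_s: 1.5
position: [553.6, 263.1, 263.5]
ee_rot: [180.0, -0.0, 106.7]
contact_force: [0.6, 0.5, 1.5]
finger_gap: 0.997
gripper_force: 0.0
```

Request:
carry_out([
  [[1,0,0,0,0],[1,0,0,0,0],[1,0,0,0,0],[1,0,0,0,0],[1,0,0,0,0]],
])

```text
time_s: 2.0
position: [551.9, 265.6, 263.4]
ee_rot: [180.0, -0.0, 107.0]
contact_force: [0.2, 0.5, -0.1]
finger_gap: 0.999
gripper_force: 0.0
```

```bash
cat >> h.py <<'E'
from scipy.spatial.transform import Rotation as Ro
def wrist():
    s=ctrl.observe();w=eyes.read_camera('wrist');T=np.array(w['T_tool_cam'])
    R=Ro.from_euler('xyz',s['ee_rot'],degrees=True).as_matrix()
    Rc=R@T[:3,:3];c=R@T[:3,3]+s['position']
    w['R']=Rc.T;w['t']=-Rc.T@c
    return s,w
def proj(p,X):
    x=np.array(p['camera_matrix'])@(np.array(p['R'])@np.array(X,float)+p['t']);return x[:2]/x[2]
E
python3 - <<'E'
from h import *
s,w=wrist();print(s['position'],s['ee_rot'],s['time_s'],s['contact_force']);save(w,'w1.png');np.savez('w1',**{k:w[k] for k in('R','t','camera_matrix')})
E
```

```text
[551.87530607 265.61562535 263.36826747] [ 1.79996407e+02 -2.06367634e-03  1.07011958e+02] 2.0 [ 0.22030899  0.53131425 -0.06152831]
```

View pics/w1.png

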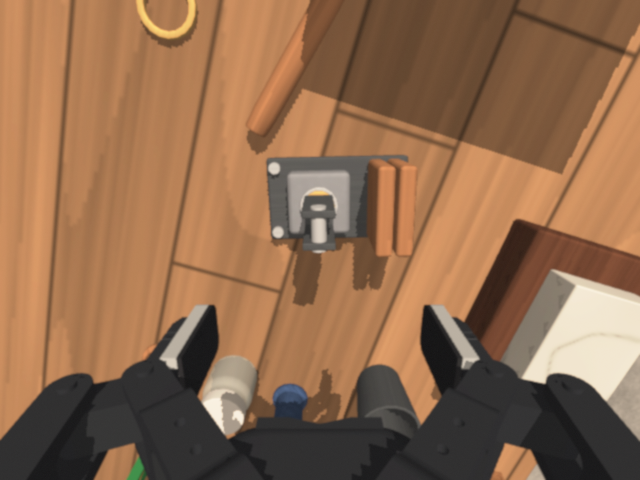

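Run:
```python
from h import *
p=cv2.imread('pics/w1.png')
cv2.imwrite('pics/c2.png',cv2.resize(p[150:265,260:420],(800,575),interpolation=cv2.INTER_CUBIC))
w=dict(np.load('w1.npz'))
for z in(108,119,130): print(z,ray(w,318.5,226,z).round(1))
```

```text
108 [551.4 263.5 108. ]
119 [550.5 266.5 119. ]
130 [549.5 269.6 130. ]
```

View pics/c2.png

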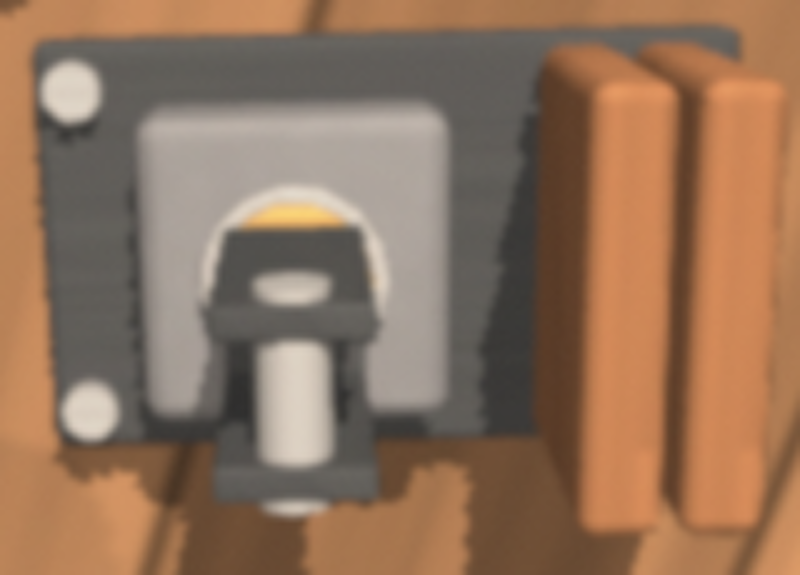

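Run:
```python
from h import *
w=dict(np.load('w1.npz'))
q=lambda u,v:(260+u/5,150+v/5)
b1,b2=[ray(w,*q(*x),8) for x in((71,90),(90,408))];print('bolts',b1,b2,np.linalg.norm(b1-b2))
e1,e2=[ray(w,*q(*x),6) for x in((37,45),(58,441))];print('plate edge',e1,e2,np.linalg.norm(e1-e2))
ax=e1-e2;print('yaw',np.degrees(np.arctan2(-ax[0],ax[1])))
j1,j2=[ray(w,*q(*x),82) for x in((635,90),(615,525))];print('jaw',j1,j2,np.linalg.norm(j1-j2),np.degrees(np.arctan2(-(j1-j2)[0],(j1-j2)[1])))
yaw=np.radians(17.3);ex=np.array([np.cos(yaw),np.sin(yaw)]);ey=np.array([-ex[1],ex[0]])
o=(b1+b2)[:2]/2;oe=(e1+e2)[:2]/2;oj=(j1+j2)[:2]/2
for z in(105,110,115,120,125,130):
    T=ray(w,*q(295,402),z+7)[:2]; P=ray(w,*q(295,402),z)[:2]
    c=[ray(w,*q(u,v),z+7) for u,v in((207,305),(378,305),(213,500),(378,500))]
    print(z,T.round(1),'y rel bolts,edge,jaw',[(round(float((T-x)@ey),1)) for x in(o,oe,oj)],'x to jaw',((oj-T)@ex).round(1),'width',np.linalg.norm(c[0]-c[1]).round(1),np.linalg.norm(c[2]-c[3]).round(1),'gap',(np.linalg.norm(ray(w,*q(295,340),z+7)-ray(w,*q(295,465),z+7))).round(1),'outer',np.linalg.norm(c[0]-c[2]).round(1))
```

```text
bolts [495.75997871 283.52329343   8.        ] [517.93016556 216.09630663   8.        ] 70.97827649279911
plate edge [486.26404468 290.26113634   6.        ] [512.9199002  205.67875942   6.        ] 88.68321779409771
yaw 17.49207267640841
jaw [594.72712491 323.11065749  82.        ] [619.13221144 246.96157271  82.        ] 79.96431304717896 17.770180374859077
105 [552.5 261.1] y rel bolts,edge,jaw [-2.8, -3.2, -6.7] x to jaw 59.1 width 27.6 27.6 gap 21.4 outer 33.4
110 [552.1 262.6] y rel bolts,edge,jaw [-1.3, -1.7, -5.1] x to jaw 59.0 width 27.1 27.1 gap 21.0 outer 32.8
115 [551.6 264. ] y rel bolts,edge,jaw [0.2, -0.2, -3.6] x to jaw 59.0 width 26.6 26.6 gap 20.7 outer 32.2
120 [551.2 265.5] y rel bolts,edge,jaw [1.8, 1.4, -2.1] x to jaw 59.0 width 26.1 26.1 gap 20.3 outer 31.6
125 [550.7 266.9] y rel bolts,edge,jaw [3.3, 2.9, -0.6] x to jaw 59.0 width 25.6 25.6 gap 19.9 outer 31.0
130 [550.3 268.4] y rel bolts,edge,jaw [4.8, 4.4, 0.9] x to jaw 59.0 width 25.1 25.1 gap 19.5 outer 30.4
```

Request:
carry_out([
  [[1,-0.04,-0.9,0,-0.5],[1,-0.04,-0.9,0,-0.5],[1,-0.04,-0.9,0,-0.5],[1,-0.04,-0.9,0,-0.5],[1,-0.04,-0.9,0,-0.5]],
])

```text
time_s: 2.55
position: [542.1, 38.5, 263.5]
ee_rot: [180.0, 0.0, 92.5]
contact_force: [0.3, -0.4, 0.1]
finger_gap: 1.001
gripper_force: 0.0
```

Request:
carry_out([
  [[1,-0.04,-0.92,0,-0.5],[1,-0.04,-0.92,0,-0.5],[1,-0.04,-0.92,0,-0.5],[1,-0.04,-0.92,0,-0.5],[1,-0.04,-0.92,0,-0.5]],
])

```text
time_s: 3.05
position: [532.3, -191.7, 263.6]
ee_rot: [180.0, 0.0, 78.2]
contact_force: [0.5, 0.0, -0.2]
finger_gap: 0.999
gripper_force: 0.0
```

Request:
carry_out([
  [[1,0,0,0,0],[1,0,0,0,0],[1,0,0,0,0],[1,0,0,0,0],[1,0,0,0,0]],
])

```text
time_s: 3.55
position: [532.8, -189.2, 263.4]
ee_rot: [180.0, -0.0, 78.4]
contact_force: [-0.5, -0.3, -0.2]
finger_gap: 1.002
gripper_force: 0.0
```

Run:
```python
from h import *
s,w=wrist();print(s['position'],s['ee_rot'],s['time_s']);save(w,'w2.png');np.savez('w2',**{k:w[k] for k in('R','t','camera_matrix')})
u,v=proj(w,[535,-189,95]);print(u,v)
u0,v0=int(u)-80,int(v)-60;print(u0,v0)
cv2.imwrite('pics/c3.png',cv2.resize(w['color'][v0:v0+120,u0:u0+160,::-1],(800,600),interpolation=cv2.INTER_CUBIC))
```

```text
[ 532.75540822 -189.17370235  263.3709969 ] [ 1.79993716e+02 -1.35179589e-03  7.83671525e+01] 3.55
322.00929686464343 218.7142792815748
242 158
```

View pics/c3.png

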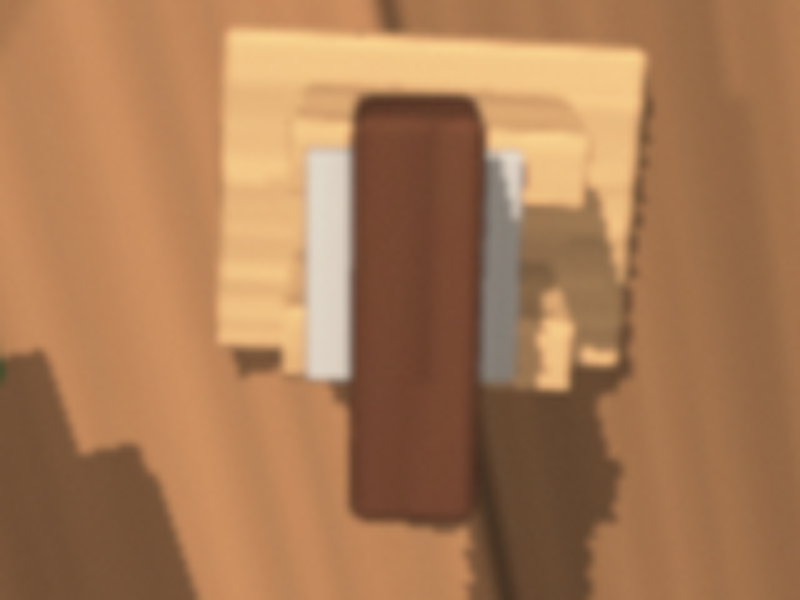

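Run:
```python
from h import *
w=dict(np.load('w2.npz'));q=lambda u,v:(242+u/5,158+v/5)
a=ray(w,*q(421,112),110);b=ray(w,*q(413,519),110);print(a,b,np.linalg.norm(a-b),(a+b)/2,np.degrees(np.arctan2(-(a-b)[0],(a-b)[1])))
print('bar w',np.linalg.norm(ray(w,*q(355,315),110)-ray(w,*q(479,315),110)))
for z in (66,68,70):
  c=[ray(w,*q(*x),z) for x in((308,150),(523,152),(516,381),(307,379))];print(z,np.mean(c,0),np.linalg.norm(c[0]-c[1]),np.linalg.norm(c[1]-c[2]),[np.degrees(np.arctan2(-(x)[0],(x)[1])) for x in(c[0]-c[3],c[1]-c[2])])
```

```text
[ 545.14731878 -155.07108048  110.        ] [ 530.28639603 -222.61302922  110.        ] 69.15751488016114 [ 537.71685741 -188.84205485  110.        ] -12.408789220460134
bar w 20.311178845016986
66 [ 537.55064843 -190.35314419   66.        ] 39.59160446620719 44.21153034344987 [np.float64(-12.671057809787449), np.float64(-11.992389489037256)]
68 [ 537.61679848 -189.86510898   68.        ] 39.3463696676201 43.9376792104842 [np.float64(-12.671057809787538), np.float64(-11.992389489037116)]
70 [ 537.68294853 -189.37707377   70.        ] 39.101134869033125 43.663828077518545 [np.float64(-12.671057809787474), np.float64(-11.992389489037276)]
```

Request:
carry_out([
  [[1,0.1,0,-0.4,-0.14],[1,0,0,-0.5,0],[1,0,0,-0.5,0],[1,0,0,-0.5,0],[1,0,0,-0.4,0]],
])

```text
time_s: 4.1
position: [537.2, -189.5, 146.8]
ee_rot: [-179.9, -0.0, 77.5]
contact_force: [0.0, 0.6, -0.2]
finger_gap: 1.001
gripper_force: 0.0
```

Request:
carry_out([
  [[1,0,0,-0.4,0],[1,0,0,-0.3,0],[1,0,0,-0.2,0],[1,0,0,-0.2,0],[1,0,0,0,0]],
])

```text
time_s: 4.6
position: [537.0, -190.0, 92.2]
ee_rot: [-179.9, -0.0, 77.5]
contact_force: [-0.1, 0.3, -0.7]
finger_gap: 0.996
gripper_force: 0.0
```

Request:
carry_out([
  [[0,0,0,0,0],[-0.4,0,0,0,0],[-0.6,0,0,0,0],[-1,0,0,0,0],[-1,0,0,0,0]],
], squeeze=50)

```text
time_s: 5.1
position: [537.7, -190.5, 93.9]
ee_rot: [180.0, 0.0, 77.5]
contact_force: [-2.2, 2.0, 4.3]
finger_gap: 0.246
gripper_force: 50.1
```

Request:
carry_out([
  [[-1,0,0,0,0],[-1,0,0,0,0],[-1,0,0,0,0],[-1,0,0,0,0],[-1,0,0,0,0]],
])

```text
time_s: 5.6
position: [537.7, -190.5, 93.8]
ee_rot: [180.0, 0.0, 77.5]
contact_force: [-1.6, 0.9, 5.4]
finger_gap: 0.245
gripper_force: 50.2
```

Request:
carry_out([
  [[-1,0,0,0.2,0],[-1,0,0,0.6,0],[-1,0,0,0.7,0],[-1,0,0,0.7,0],[-1,0,0,0.7,0]],
], squeeze=70)

```text
time_s: 6.1
position: [536.9, -189.9, 238.9]
ee_rot: [-179.9, -0.0, 77.5]
contact_force: [0.8, 0.6, -3.5]
finger_gap: 0.25
gripper_force: 68.9
```

Request:
carry_out([
  [[-1,0.02,0.4,0,0.3],[-1,0.02,0.7,0,0.4],[-1,0.02,0.8,0,0.5],[-1,0.02,0.8,0,0.5],[-1,0.02,0.8,0,0.5]],
])

```text
time_s: 6.6
position: [541.8, -13.7, 237.6]
ee_rot: [-179.9, -0.0, 90.1]
contact_force: [0.5, -0.0, -2.6]
finger_gap: 0.248
gripper_force: 69.1
```

Request:
carry_out([
  [[-1,0.02,0.8,0,0.5],[-1,0.02,0.8,0,0.5],[-1,0.02,0.8,0,0.5],[-1,0.02,0.8,0,0.5],[-1,0.02,0.8,0,0.5]],
])

```text
time_s: 7.1
position: [546.7, 186.3, 237.6]
ee_rot: [-179.9, -0.0, 104.5]
contact_force: [2.0, -0.6, -2.7]
finger_gap: 0.247
gripper_force: 69.0
```

Request:
carry_out([
  [[-1,0.02,0.8,0,0.4],[-1,0.02,0.6,0,0.1],[-1,0,0.2,0,0],[-1,0,0,0,0],[-1,0,0,0,0]],
])

```text
time_s: 7.6
position: [549.3, 263.8, 237.7]
ee_rot: [-179.9, 0.0, 107.2]
contact_force: [1.0, -0.3, -3.7]
finger_gap: 0.248
gripper_force: 69.2
```

Run:
```python
from h import *
s,w=wrist();print(s['position'],s['ee_rot'],s['time_s'],s['contact_force']);save(w,'w3.png');np.savez('w3',**{k:w[k] for k in('R','t','camera_matrix')})
print(proj(w,[551.3,265,118]))
```

```text
[549.29707187 263.8047441  237.74914195] [-1.79931848e+02  3.17187336e-02  1.07219237e+02] 7.6 [ 0.9826392  -0.26287837 -3.69640697]
[323.28184076 236.27376153]
```

View pics/w3.png

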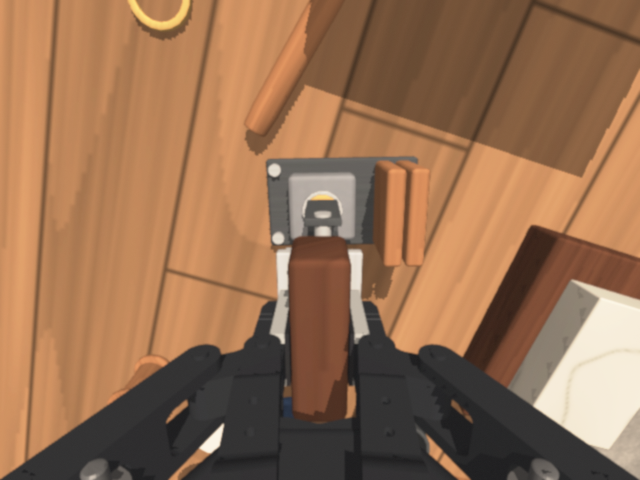

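The handle is held upright. The bar is at column 319 and the fork at about (322,212), so I'll correct x by about 2 mm and go down.

Request:
carry_out([
  [[-1,0.045,0.005,0,0.05],[-1,0,0,-0.2,0],[-1,0,0,-0.2,0],[-1,0,0,-0.1,0],[-1,0,0,0,0]],
])

```text
time_s: 8.15
position: [550.9, 264.5, 211.3]
ee_rot: [-179.8, -0.0, 107.5]
contact_force: [0.4, -0.2, -3.4]
finger_gap: 0.247
gripper_force: 69.2
```

Request:
carry_out([
  [[-1,0,0,-0.05,0],[-1,0,0,-0.05,0],[-1,0,0,-0.05,0],[-1,0,0,-0.05,0],[-1,0,0,0,0]],
])

```text
time_s: 8.65
position: [551.6, 264.9, 202.8]
ee_rot: [-180.0, -0.0, 107.5]
contact_force: [-0.7, -0.4, -3.6]
finger_gap: 0.246
gripper_force: 69.2
```

Run:
```python
from h import *
p=eyes.read_camera('scene');u,v=proj(p,[551.5,265,150]);print(u,v)
y=np.radians(17.5);ex=np.array([np.cos(y),np.sin(y),0]);ey=np.array([-ex[1],ex[0],0])
u0,v0=int(u)-40,int(v)-35
im=cv2.resize(p['color'][v0:v0+75,u0:u0+80,::-1],(800,750),interpolation=cv2.INTER_CUBIC)[:600].copy()
for z in (115,122):
  for sx in(13,):
    for sy in(-10,10):
      a=(proj(p,np.array([551.3,265,z+7])+sx*ex+sy*ey)-[u0,v0])*10;print(z,sx,sy,a.round());cv2.circle(im,tuple(a.astype(int).tolist()),3,(0,0,255) if z==115 else (0,255,0),-1)
print(u0,v0)
cv2.imwrite('pics/s2.png',im)
```

```text
399.62467328996115 277.55369932741667
115 13 -10 [332. 477.]
115 13 10 [422. 502.]
122 13 -10 [335. 453.]
122 13 10 [425. 478.]
359 242
```

View pics/s2.png

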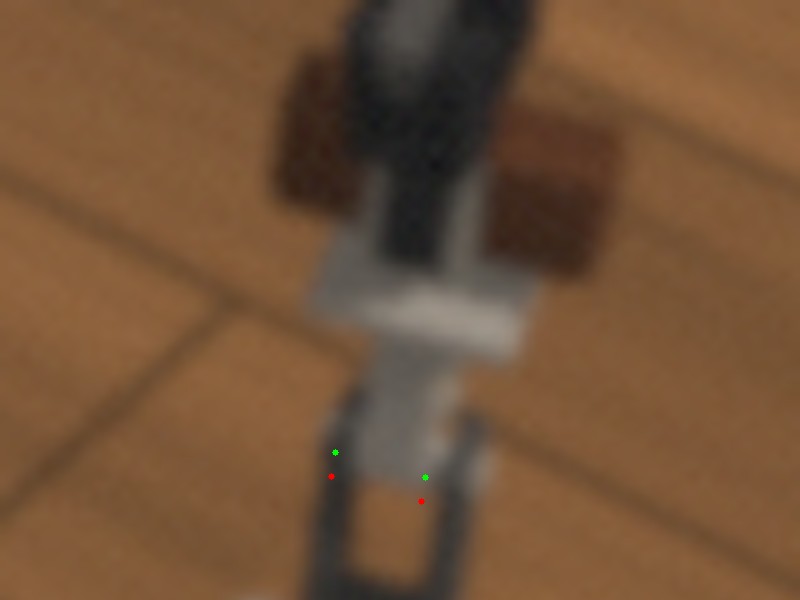

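The plate's lower end is at (405,470) in the crop, centred between the cheeks at (345,500) and (460,500). Continuing down by feel.

Request:
carry_out([
  [[-1,0,0,-0.04,0],[-1,0,0,-0.04,0],[-1,0,0,-0.04,0],[-1,0,0,-0.04,0],[-1,0,0,0,0]],
])

```text
time_s: 9.2
position: [551.6, 264.8, 194.8]
ee_rot: [-179.9, -0.0, 107.5]
contact_force: [-1.1, -0.3, -2.9]
finger_gap: 0.247
gripper_force: 69.2
```

Request:
carry_out([
  [[-1,0,0,-0.04,0],[-1,0,0,-0.04,0],[-1,0,0,-0.04,0],[-1,0,0,-0.04,0],[-1,0,0,0,0]],
])

```text
time_s: 9.7
position: [551.8, 264.9, 187.3]
ee_rot: [180.0, 0.0, 107.5]
contact_force: [-0.7, -0.5, 2.2]
finger_gap: 0.245
gripper_force: 69.9
```

Request:
carry_out([
  [[-1,0,0,-0.04,0],[-1,0,0,-0.04,0],[-1,0,0,-0.04,0],[-1,0,0,0,0],[-1,0,0,0,0]],
])

```text
time_s: 10.2
position: [551.6, 264.8, 180.7]
ee_rot: [-180.0, -0.0, 107.5]
contact_force: [-1.1, -1.5, -0.4]
finger_gap: 0.248
gripper_force: 69.6
```

Request:
carry_out([
  [[-1,0,0,-0.03,0],[-1,0,0,-0.03,0],[-1,0,0,-0.03,0],[-1,0,0,0,0],[-1,0,0,0,0]],
])

```text
time_s: 10.7
position: [551.9, 264.9, 178.0]
ee_rot: [180.0, 0.0, 107.5]
contact_force: [-5.3, -1.6, 7.9]
finger_gap: 0.247
gripper_force: 70.7
```

Request:
carry_out([
  [[-1,0,0,-0.03,0],[-1,0,0,-0.03,0],[-1,0,0,0,0],[-1,0,0,0,0],[-1,0,0,0,0]],
])

```text
time_s: 11.2
position: [551.4, 264.8, 174.5]
ee_rot: [-179.9, 0.0, 107.5]
contact_force: [-5.4, -2.4, 6.0]
finger_gap: 0.248
gripper_force: 70.6
```

Request:
carry_out([
  [[-1,0,0,-0.03,0],[-1,0,0,-0.03,0],[-1,0,0,0,0],[-1,0,0,0,0],[-1,0,0,0,0]],
])

```text
time_s: 11.7
position: [551.0, 264.7, 170.8]
ee_rot: [-179.9, 0.0, 107.5]
contact_force: [-5.8, -2.5, 3.4]
finger_gap: 0.252
gripper_force: 70.4
```

Request:
carry_out([
  [[-1,-0.02,0,-0.03,0],[-1,0,0,-0.03,0],[-1,0,0,0,0],[-1,0,0,0,0],[-1,0,0,0,0]],
])

```text
time_s: 12.2
position: [550.7, 264.9, 168.0]
ee_rot: [-180.0, 0.0, 107.5]
contact_force: [-4.5, -0.9, 5.1]
finger_gap: 0.248
gripper_force: 70.3
```

Request:
carry_out([
  [[-1,0,0,-0.03,0],[-1,0,0,-0.03,0],[-1,0,0,0,0],[-1,0,0,0,0],[-1,0,0,0,0]],
])

```text
time_s: 12.7
position: [550.6, 264.8, 164.4]
ee_rot: [-180.0, -0.0, 107.5]
contact_force: [-3.1, -1.6, 1.1]
finger_gap: 0.252
gripper_force: 69.9
```

Request:
carry_out([
  [[-1,0,0,-0.03,0],[-1,0,0,-0.03,0],[-1,0,0,0,0],[-1,0,0,0,0],[-1,0,0,0,0]],
])

```text
time_s: 13.2
position: [550.6, 264.8, 161.3]
ee_rot: [-180.0, -0.0, 107.5]
contact_force: [-4.1, -1.1, 0.3]
finger_gap: 0.245
gripper_force: 69.7
```

Request:
carry_out([
  [[-1,0,0,-0.03,0],[-1,0,0,-0.02,0],[-1,0,0,0,0],[-1,0,0,0,0],[-1,0,0,0,0]],
])

```text
time_s: 13.7
position: [550.6, 264.8, 158.9]
ee_rot: [-180.0, -0.0, 107.5]
contact_force: [-3.8, -0.3, -0.4]
finger_gap: 0.247
gripper_force: 69.8
```

Request:
carry_out([
  [[-1,0,0,-0.03,0],[-1,0,0,-0.02,0],[-1,0,0,0,0],[-1,0,0,0,0],[-1,0,0,0,0]],
])

```text
time_s: 14.2
position: [550.5, 264.8, 156.2]
ee_rot: [-180.0, -0.0, 107.5]
contact_force: [-3.7, -0.6, -3.6]
finger_gap: 0.247
gripper_force: 69.3
```

Request:
carry_out([
  [[-1,0,0,-0.02,0],[-1,0,0,-0.02,0],[-1,0,0,0,0],[-1,0,0,0,0],[-1,0,0,0,0]],
])

```text
time_s: 14.7
position: [550.6, 264.8, 154.4]
ee_rot: [-180.0, -0.0, 107.5]
contact_force: [-3.8, -1.6, -3.6]
finger_gap: 0.246
gripper_force: 69.3
```

Request:
carry_out([
  [[-1,0,0,-0.02,0],[-1,0,0,0,0],[-1,0,0,0,0],[-1,0,0,0,0],[-1,0,0,0,0]],
])

```text
time_s: 15.2
position: [550.6, 264.8, 153.5]
ee_rot: [-180.0, -0.0, 107.5]
contact_force: [-4.0, -1.0, -5.0]
finger_gap: 0.247
gripper_force: 69.3
```

Request:
carry_out([
  [[-1,0,0,-0.02,0],[-1,0,0,0,0],[-1,0,0,0,0],[-1,0,0,0,0],[-1,0,0,0,0]],
])

```text
time_s: 15.7
position: [550.6, 264.8, 152.5]
ee_rot: [-180.0, -0.0, 107.5]
contact_force: [-5.2, -0.5, -5.8]
finger_gap: 0.248
gripper_force: 69.1
```

Request:
carry_out([
  [[-1,0,0,-0.02,0],[-1,0,0,0,0],[-1,0,0,0,0],[-1,0,0,0,0],[-1,0,0,0,0]],
])

```text
time_s: 16.2
position: [551.4, 265.0, 152.4]
ee_rot: [179.9, 0.0, 107.5]
contact_force: [0.4, -0.6, -3.1]
finger_gap: 0.245
gripper_force: 69.5
```

Request:
carry_out([
  [[-1,0,0,-0.02,0],[-1,0,0,0,0],[-1,0,0,0,0],[-1,0,0,0,0],[-1,0,0,0,0]],
])

```text
time_s: 16.7
position: [550.8, 264.9, 150.8]
ee_rot: [180.0, -0.0, 107.5]
contact_force: [0.3, 0.2, -2.9]
finger_gap: 0.245
gripper_force: 69.5
```

The side force is gone and there was a jump, so the latch has probably snapped. I'll push gently until it seats.

Request:
carry_out([
  [[-1,0,0,-0.02,0],[-1,0,0,0,0],[-1,0,0,0,0],[-1,0,0,0,0],[-1,0,0,0,0]],
])

```text
time_s: 17.2
position: [551.1, 265.0, 150.3]
ee_rot: [180.0, 0.0, 107.5]
contact_force: [-1.4, -0.7, 0.4]
finger_gap: 0.248
gripper_force: 70.0
```

Request:
carry_out([
  [[-1,0,0,-0.02,0],[-1,0,0,0,0],[-1,0,0,0,0],[-1,0,0,0,0],[-1,0,0,0,0]],
])

```text
time_s: 17.7
position: [551.3, 265.0, 150.2]
ee_rot: [179.9, 0.0, 107.5]
contact_force: [-2.6, -0.6, 5.4]
finger_gap: 0.249
gripper_force: 70.9
```

Request:
carry_out([
  [[-1,0,0,0.03,0],[-1,0,0,0.03,0],[-1,0,0,0.03,0],[-1,0,0,0.03,0],[-1,0,0,0,0]],
])

```text
time_s: 18.2
position: [550.4, 264.8, 154.1]
ee_rot: [-179.9, -0.0, 107.5]
contact_force: [1.0, 0.3, -5.1]
finger_gap: 0.247
gripper_force: 69.3
```

Request:
carry_out([
  [[-1,0,0,0.03,0],[-1,0,0,0.03,0],[-1,0,0,0.03,0],[-1,0,0,0.03,0],[-1,0,0,0.03,0]],
])

```text
time_s: 18.7
position: [550.1, 264.7, 161.5]
ee_rot: [-179.9, -0.0, 107.5]
contact_force: [2.0, 0.6, -16.1]
finger_gap: 0.249
gripper_force: 69.0
```

A pull of about 13 N means the latch holds and the rod is rising.

Request:
carry_out([
  [[-1,0,0,0.04,0],[-1,0,0,0.05,0],[-1,0,0,0.05,0],[-1,0,0,0.05,0],[-1,0,0,0.05,0]],
])

```text
time_s: 19.2
position: [550.4, 264.8, 174.3]
ee_rot: [-179.9, 0.0, 107.5]
contact_force: [0.0, 0.2, -15.9]
finger_gap: 0.249
gripper_force: 69.0
```

Request:
carry_out([
  [[-1,0,0,0.05,0],[-1,0,0,0.05,0],[-1,0,0,0.05,0],[-1,0,0,0.05,0],[-1,0,0,0.04,0]],
])

```text
time_s: 19.7
position: [550.6, 264.8, 186.5]
ee_rot: [-180.0, 0.0, 107.5]
contact_force: [-1.3, -0.4, -15.3]
finger_gap: 0.245
gripper_force: 69.0
```

Request:
carry_out([
  [[-1,0,0,0.04,0],[-1,0,0,0.04,0],[-1,0,0,0.04,0],[-1,0,0,0.02,0],[-1,0,0,0,0]],
])

```text
time_s: 20.2
position: [550.8, 264.9, 193.6]
ee_rot: [180.0, -0.0, 107.5]
contact_force: [-2.6, -0.4, -13.9]
finger_gap: 0.248
gripper_force: 69.3
```

Request:
carry_out([
  [[-1,0,0,0.03,0],[-1,0,0,0.01,0],[-1,0,0,0,0],[-1,0,0,-0.03,0],[-1,0,0,-0.03,0]],
])

```text
time_s: 20.7
position: [553.1, 265.5, 195.6]
ee_rot: [179.6, 0.0, 107.5]
contact_force: [-1.8, 0.1, -2.3]
finger_gap: 0.245
gripper_force: 70.9
```

Request:
carry_out([
  [[-1,0,0,-0.03,0],[-1,0,0,-0.02,0],[-1,0,0,0,0],[-1,0,0,0,0],[-1,0,0,0,0]],
])

```text
time_s: 21.2
position: [551.8, 265.1, 191.2]
ee_rot: [179.8, 0.0, 107.5]
contact_force: [0.5, 0.1, 2.5]
finger_gap: 0.248
gripper_force: 71.5
```

Request:
carry_out([
  [[-1,0,0,0.02,0],[-1,0,0,0,0],[-0.4,0,0,0,0],[-0.2,0,0,0,0],[0,0,0,0,0]],
], squeeze=20)

```text
time_s: 21.7
position: [550.6, 264.9, 190.7]
ee_rot: [-180.0, -0.0, 107.5]
contact_force: [-0.5, -0.1, -0.1]
finger_gap: 0.499
gripper_force: 0.0
```

Request:
carry_out([
  [[0.3,0,0,0,0],[0.6,0,0,0,0],[1,0,0,0,0],[1,0,0,0,0],[1,0,0,0,0]],
])

```text
time_s: 22.2
position: [550.8, 264.9, 190.8]
ee_rot: [180.0, 0.0, 107.5]
contact_force: [0.6, -0.5, -0.5]
finger_gap: 0.999
gripper_force: 0.0
```

Request:
carry_out([
  [[1,0,0,0.1,0],[1,0,0,0.4,0],[1,0,0,0.5,0],[1,0,0,0.5,0],[1,0,0,0.2,0]],
])

```text
time_s: 22.7
position: [552.0, 265.2, 279.3]
ee_rot: [179.7, 0.0, 107.5]
contact_force: [0.5, -0.0, 0.2]
finger_gap: 1.002
gripper_force: 0.0
```

Request:
carry_out([
  [[1,-0.2,0,0.1,0],[1,0,0,0,0],[1,0,0,0,0],[1,0,0,0,0],[1,0,0,0,0]],
])

```text
time_s: 23.2
position: [540.5, 264.8, 279.7]
ee_rot: [-179.9, -0.0, 107.5]
contact_force: [-0.1, 0.1, -0.7]
finger_gap: 0.999
gripper_force: 0.0
```

Run:
```python
from h import *
s,w=wrist();print(s['position'],s['time_s'],s['contact_force'])
p=eyes.read_camera('scene')
u,v=[int(x) for x in proj(p,[551,265,180])]
a=cv2.resize(p['color'][v-40:v+60,u-40:u+40,::-1],(480,600),interpolation=cv2.INTER_CUBIC)
b=cv2.resize(w['color'][150:350,270:375,::-1],(315,600),interpolation=cv2.INTER_CUBIC)
cv2.imwrite('pics/f1.png',np.hstack([a,b]))
# predicted grip top ends
y=np.radians(17.5);ey=np.array([-np.sin(y),np.cos(y),0])
for k in(-35,35): print((proj(w,np.array([551.3,265,207])+k*ey)-[270,150])*3+[480,0])
```

```text
[540.48273698 264.75611172 279.71807092] 23.2 [-0.09674076  0.11328434 -0.67419202]
[679.9008088  499.60790404]
[685.69392744 178.36642006]
```

View pics/f1.png

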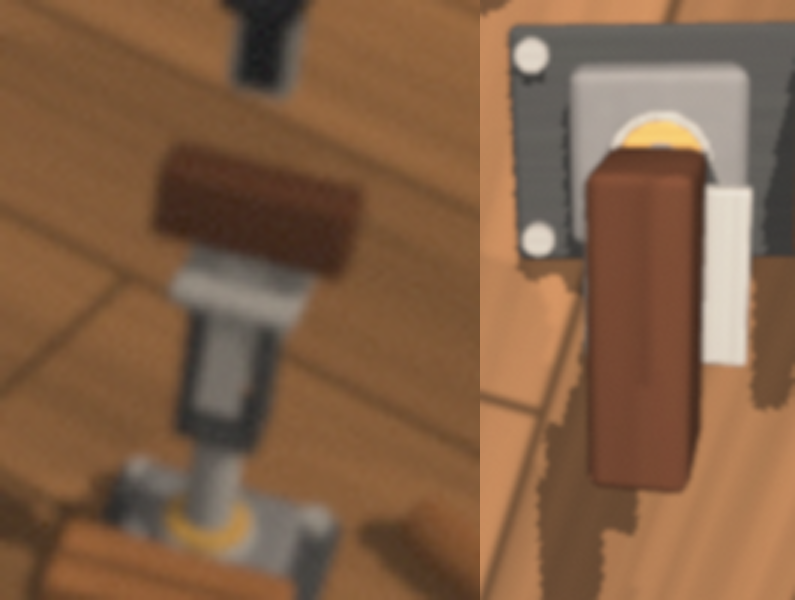

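The scene crop shows the handle standing on the raised fork (fork at (230,370), bar at (255,205)), with its collar leaning on the cheeks within their 2 mm play. The fingers are well clear at (265,60). The pull force showed the latch is shut, and the rod is up about 41 mm.

```bash
python3 -c "
from station import workorder;print(workorder.sign_off())"
```

```text
the job is handed in; nothing more can be done
None
```

The job is handed in: the handle is hitched on the cross pin, the rod is drawn up about 41 mm, and the arm is clear; the latch was judged shut by feel (it held a pull of about 13 N) and not seen, the handle leans roughly 7° onto its collar, and forces read between moves stayed below about 15 N.

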